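# Reassemble the food processor on the slim cart

## Robot

A 7-joint arm with a two-finger parallel gripper is mounted at the origin on the work surface. World frame = base frame: x ahead of the robot, y to its left, z up, the work surface at z = 0. Lengths are in m, angles in rad, forces in N, time in s.
With the tool pointing down it reaches from about 0.425 to 0.825 m from the base axis. Payload 3.6 kg.
Tool frame: the origin (TCP) lies midway between the tips of the shut fingers; the grasp point (between the pads) lies 19 mm behind it (manip.grip_point_offset is the distance from the TCP to the grasp point, in m); z points along the fingers, y is the line along which they close (so a half turn about z gives the same grasp; the last joint's range is limited). The gripper opens to 93 mm and grips with 3 to 60 N. Pads are 15 mm wide; open, the fingers measure 128 mm over their backs; the gripper's body (75 mm by 188 mm) begins 65 mm behind the grasp point.
Start: joints at [1.2, 0.615, -0.013, 1.423, 0.008, 1.103, -0.04], TCP at [0.22, -0.612, 0.219] pointing down, gripper open.
Joint ranges: [-3.12, 3.12], [-0.3, 2.06], [-1.34, 1.32], [0.26, 2.42], [-1.36, 4.5], [0.01, 1.98], [-2.84, 2.84]. Speed limits (rad/s): [2.79, 2.79, 3.14, 3.14, 3.14, 3.14, 3.14].

## Interface

Orientations are given as a unit quaternion [w, x, y, z].
In Python, from bench import manip gives the robot as it stands. The module is installed in compiled form; this text tells all that it offers.
- The arm moves only by the tool send_rows, never from a script. Its arguments are lists of equal length, an entry for each row: "dp": the shift along the world's x, y, z as a fraction of full scale, a list of three; "rotation": the turn, a rotation vector about the world's x, y, z as a fraction of full scale, a list of three. In form: {"dp": [[tx, ty, tz], ...], "rotation": [[ax, ay, az], ...]}. A call has exactly 8 rows; each row is the pose to reach, as a shift and turn from the pose commanded when the call began; what a row does not reach only later rows make up. Full scale, the value 1, is 200 mm for a shift and 60 degrees for a turn. A row lasts 1/12 s, in which the tool goes at most 41.7 mm and 7.16 degrees, less where a joint would pass 70% of its speed; a pose out of reach is approached as far as the arm can. A call with a number of a shift or a turn outside -1 to 1 is refused whole. A call with a gripper value outside its range is refused whole. "hand" is the opening, from -1 (shut) to 1 (fully open), set as the call begins (left out, the last holds). The fingers move at their own pace and stop on an object; "grip_force" is the grip in N (left out, the last holds). Time passes only in rows, so rows that repeat a pose let the fingers close, or fill a call up. It gives the time, the measured TCP pose, the force, the opening and the grip force at its end, in the units of the state.
- manip.get_obs(): the state, without advancing time (a new reading comes with each control period).
- manip.camera(name): name is "scene" or "top" or "wrist"; returns the picture (384x512x3 uint8, red, green, blue); there is no depth.
- manip.calibration(name): a dict with "fx", "fy", "cx", "cy" (pixels), "D" ([k1, k2, p1, p2, k3] as OpenCV has them; the pictures are not rectified), "R" (3x3) and "t" (3): a world point X has camera coordinates R X + t. Camera axes: x right, y down, z forward; pixel columns grow to the right and rows downward; lengths in m; the calibration is good to about 2 mm. A picture is of the moment at which its call begins: read the wrist's pose just before it. calibration takes no time and is no camera call; for the wrist camera it gives the pose at the moment of the call.
- manip.finish_job(): hands the job in; it is judged then, once.
Trained networks look in the newest picture that a camera, given by its name, has taken for a name from the list of things; names that differ only in an ending like _2 or _b are one class to them, and where a whole thing is asked for, a point or a joint stands for the part that bears it (a point fixed in the world has none). Each returns a list of dicts, best first, with "conf" (0 to 1); they miss things now and then, are a little off and sometimes report something else, mostly with a low value. They report only what shows in the picture. A call takes as long as a camera call. They do not tell look-alikes from the thing itself.
- manip.find_in(camera, thing): "point" ([row, column] in pixels, amid what is visible of it).
The state is a dict: "clock": time; "joint_positions": joint angles; "joint_vel": joint speeds; "joint_torque": joint torques, N m; "tcp_pos": TCP position; "tcp_rot": TCP orientation; "contact_force": force on the tool from outside, world axes, zero at the start; "torque": the same for the moment, N m; "opening": finger opening in m; "gripper_force": force on a finger pad.
Only numpy, scipy, OpenCV 4.12 (cv2) and the standard library are available. Lean on these libraries where they do the work, as an engineer would, in place of code of your own. Each camera call takes 0.05 s, during which the arm holds its last target. There are 200 camera calls.

## Task

On the cart's top tier the food processor's bowl is round its drive post but sits skewed on top of the locating pegs: without lifting it off, turn it by its handle until it drops down over the pegs, with the handle above the speed dial. Then thread the slicing disc, hub up, onto the drive post and press it down past the spring catch until it is fully home and level. Let go, and leave the other things on the tier where they stand.

Things in the scene. Friction and masses are not known exactly. Their poses are not given: they have to be found in the camera images.
- cart: slim rolling cart in pale blue metal, three tiers, does not move. Origin: centre of the top tier's deck, on the deck (z = 0). Its y runs along the 760 mm length, its x across the 260 mm width; the deck has a lip 35 mm high and 6 mm thick all round.
- processor: white motor base of a compact food processor, on the deck, does not move: round, 152 mm across at the foot, 140 mm at its flat top, 100 mm high. Origin: centre of its underside, z up. Its +x side carries the black speed dial, which stands out to 88 mm from the axis at 52 mm height. The drive post stands up from the middle of its top (see spindle), three pegs round it (see peg).
- peg (a point): top of the orange locating peg on the dial side. Three such pegs, 9 mm across and 12 mm high, stand on the processor's flat top, 45 mm from its axis, at 0, 115 and -115 degrees from its +x.
- spindle (a point): centre of the drive post at its shoulder, 160 mm above the deck: where the disc's origin is when home. Below it a grey shaft 26 mm across, above it a steel post 16 mm across up to 220 mm above the deck, tip tapered. 14 mm above the shoulder three spring balls stand out to 24 mm across: a disc let down stops on them about 19 mm too high and needs a push of 10 to 16 N to pass.
- bowl: clear bowl, loose, 320 g, 130 mm across the rim, 75 mm high, wall 3 mm, with a central chimney (bore 31, outside 41, 57 mm high) round the drive post. Origin: centre of its underside; +x points to the handle. Three sockets 14 mm wide underneath fit the pegs in one position only: the bowl's x along the processor's x. Starts riding on the pegs, underside 112 mm above the deck.
- handle (a point): middle of the bowl's orange handle: an upright round bar 16 mm thick, 102 mm from the bowl's axis, 40 mm above its underside; the bar spans 18 to 62 mm above the underside, joined to the bowl by 16 mm thick level arms at both ends. It starts 0.4 to 1.4 rad anticlockwise (from above) of handle_home; turning takes under 3 N.
- handle_home (a point): where the middle of the handle is when the bowl is home: above the speed dial, 102 mm from the processor's axis, 140 mm above the deck. When the bowl is turned to here it drops 12 mm over the pegs (underside 100 mm, rim 175 mm above the deck) and the pegs stop it from turning further.
- disc: slicing disc, loose, about 130 g: a steel plate 104 mm across and 4 mm thick with a white round hub 41 mm across standing up to 40 mm above the underside; open bore, 19 mm across in the lowest 9 mm and 22 mm above. Origin: centre of the underside, z up along the hub. It lies on the deck hub up at the start. Take it by the hub.
- jar: capped glass jar, 68 mm across, 100 mm high, bystander; origin: centre of its underside
- cup: yellow silicone cup with lid, 74 mm across, 96 mm high, bystander; origin: centre of its underside
- tin: aluminium tin, 74 mm across, 92 mm high, bystander; origin: centre of its underside
- timer: white and red kitchen timer, 66 mm across, 54 mm high, bystander; origin: centre of its underside
- coaster: round bamboo coaster, 82 mm across, 8 mm thick, bystander; origin: centre of its underside
- scoop: white plastic scoop, 110 mm long along its x, 36 mm wide, 24 mm high, bystander; origin on its underside near the middle
Not all that is in view belongs to the job. What is meant by the disc is not turquoise, and is the smaller of those in its own colour.

How it is judged:
On the way, in this order (a step that is already met when the one before it is completed fails the run):
1. the bowl has dropped over its pegs, fully down on the base (z of bowl in the frame of processor below 0.103 m and distance between handle and handle_home below 0.012 m and angle between bowl's own z axis and vertical below 0.05 rad), for 0.2 s.
2. the slicing disc is fully home on the post's shoulder (z of disc in the frame of spindle below 0.004 m and horizontal distance between disc and spindle below 0.005 m and angle between disc's own z axis and vertical below 0.07 rad), for 0.2 s.
At the end, for the whole second after the job is handed in: The bowl is down on the base (within 3 mm) over its pegs, handle above the dial (within 12 mm), level; the disc is hub up and level (within 0.07 rad) on the post, its underside within 4 mm of the shoulder and centred within 5 mm; both are at rest (all of step 1 and all of step 2 and z of disc in the frame of spindle above -0.004 m and linear speed of each of bowl, disc below 0.02 m/s); the robot touches nothing.
It fails at once if the bowl is lifted off (more than 20 mm above the height at which it rides on the pegs) (z of bowl in the frame of processor above 0.132 m).
It fails at once if another thing on the tier is shifted by more than 30 mm (distance of any of jar, cup, tin, timer, coaster, scoop from where it was at the start of the episode above 0.03 m).
It also fails if it takes over 61 s, if anything falls off the work surface, if the arm or the gripper's body presses on something with over 40 N, if the wrist force passes 120 N, or if a joint passes its speed limit or range.

## Working session

There is one attempt and no reset: what is moved stays moved. The work goes in short steps, Python scripts to look and compute and a tool call to move; the robot and the scene stay as the last step left them, time stands still between calls to the robot, and variables do not carry over. Pictures are saved under pics/ and viewed, at most 10 in all, crops included, and the job is handed in when it is done.

Besides the shell and the picture viewer there is one more tool, called after ">>>" by a JSON object that holds its "api" and its "payload". send_rows: Moves the arm, as the interface text tells. Shift numbers are shares of 200 mm and turn numbers shares of 60 degrees, none past 1 either way. Its arguments: {"type":"object","properties":{"dp":{"type":"array","items":{"type":"array","items":{"type":"number","minimum":-1,"maximum":1}}},"rotation":{"type":"array","items":{"type":"array","items":{"type":"number","minimum":-1,"maximum":1}}},"hand":{"type":"number"},"grip_force":{"type":"number"}},"required":["dp","rotation"]}

```bash
mkdir -p pics; cat > h.py <<'E'
import numpy as np, cv2
from bench import manip
def cal(n):
    c=manip.calibration(n)
    K=np.array([[c['fx'],0,c['cx']],[0,c['fy'],c['cy']],[0,0,1]])
    return K,np.array(c['D']),np.array(c['R']),np.array(c['t'])
def ray(n,rc,c=None):
    K,D,R,t=c or cal(n)
    u=cv2.undistortPoints(np.array([[[rc[1],rc[0]]]],float),K,D)[0,0]
    return -R.T@t, R.T@np.array([u[0],u[1],1])
def atz(n,rc,z,c=None):
    o,d=ray(n,rc,c); return o+d*(z-o[2])/d[2]
def proj(n,P,c=None):
    K,D,R,t=c or cal(n)
    q=cv2.projectPoints(np.array(P,float).reshape(-1,3),cv2.Rodrigues(R)[0],t,K,D)[0][:,0]
    return q[:,::-1]
def tri(a,b):
    (o1,d1),(o2,d2)=a,b
    A=np.c_[d1,-d2]; s=np.linalg.lstsq(A,o2-o1,rcond=None)[0]
    p,q=o1+s[0]*d1,o2+s[1]*d2
    return (p+q)/2,np.linalg.norm(p-q)
E
python3 - <<'E'
from h import *
np.set_printoptions(precision=3,suppress=True)
o=manip.get_obs(); print(o['tcp_pos'],o['tcp_rot'],o['contact_force'])
for n in ("scene","top"):
    im=manip.camera(n); cv2.imwrite(f"pics/{n}0.png",im[:,:,::-1])
    K,D,R,t=cal(n); print(n,-R.T@t,R[2],K[0,0])
    for th in "cart processor bowl handle disc spindle peg jar cup tin timer coaster scoop".split():
        print(th,[(np.round(x['point']).tolist(),round(x['conf'],2)) for x in manip.find_in(n,th)][:4])
E
```

```text
[ 0.219 -0.611  0.217] [-0.001  0.985  0.172 -0.   ] [ 0.208 -0.009 -0.29 ]
scene [ 0.928 -0.388  0.948] [-0.469  0.374 -0.8  ] 402.27383886467044
cart [([271.0, 272.0], 0.82)]
processor [([205.0, 328.0], 0.6)]
bowl [([166.0, 335.0], 0.96)]
handle [([169.0, 332.0], 0.76), ([261.0, 243.0], 0.35), ([270.0, 272.0], 0.29)]
disc [([261.0, 244.0], 0.82), ([129.0, 286.0], 0.66), ([218.0, 126.0], 0.64), ([271.0, 269.0], 0.58)]
spindle [([201.0, 325.0], 0.84)]
peg [([203.0, 323.0], 0.86)]
jar [([268.0, 181.0], 0.63)]
cup []
tin [([144.0, 360.0], 0.55), ([296.0, 207.0], 0.26)]
timer [([181.0, 386.0], 0.8)]
coaster [([244.0, 312.0], 0.93)]
scoop [([214.0, 286.0], 0.76)]
top [0.362 0.013 1.173] [ 0.069 -0.009 -0.998] 347.74176184230055
cart [([164.0, 261.0], 0.92)]
processor [([176.0, 216.0], 0.74), ([147.0, 342.0], 0.42), ([160.0, 193.0], 0.31)]
bowl [([160.0, 195.0], 0.93)]
handle [([158.0, 192.0], 0.89)]
disc [([251.0, 171.0], 0.97), ([168.0, 290.0], 0.95), ([254.0, 349.0], 0.93), ([144.0, 245.0], 0.19)]
spindle [([175.0, 216.0], 0.56)]
peg [([173.0, 216.0], 0.56)]
jar [([176.0, 338.0], 0.63)]
cup [([149.0, 339.0], 0.96)]
tin [([174.0, 151.0], 0.65)]
timer [([143.0, 150.0], 0.51)]
coaster [([141.0, 244.0], 0.62)]
scoop [([171.0, 244.0], 0.71), ([175.0, 212.0], 0.49)]
```

View pics/top0.png

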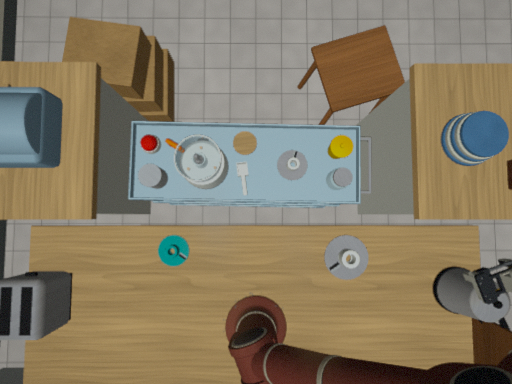

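View pics/scene0.png

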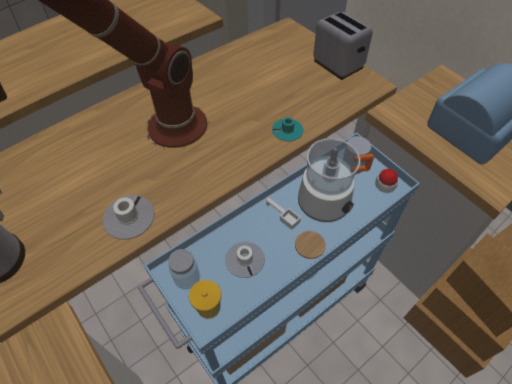

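Candidates for the disc in the top view are turquoise at (251,171), large grey at (254,349) on the counter, and a smaller grey one at (168,290) on the cart. The last fits: it is grey and about 31 px, or roughly 104 mm. I'll confirm with an enlarged crop.

```bash
python3 - <<'E'
import cv2
im=cv2.imread("pics/top0.png")[110:280,125:380]
cv2.imwrite("pics/crop0.png",cv2.resize(im,None,fx=3,fy=3,interpolation=cv2.INTER_CUBIC))
im=cv2.imread("pics/scene0.png")[125:285,215:425]
cv2.imwrite("pics/crop1.png",cv2.resize(im,None,fx=3.7,fy=3.7,interpolation=cv2.INTER_CUBIC))
E
```

```text
(no output)
```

View pics/crop0.png

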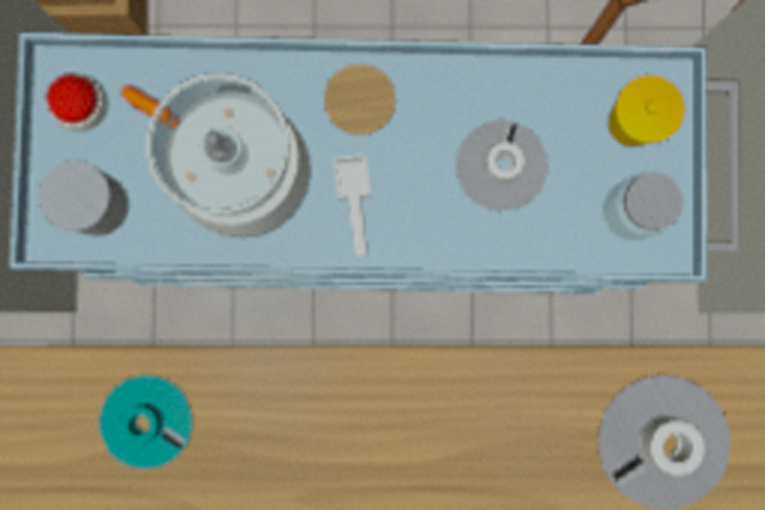

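View pics/crop1.png

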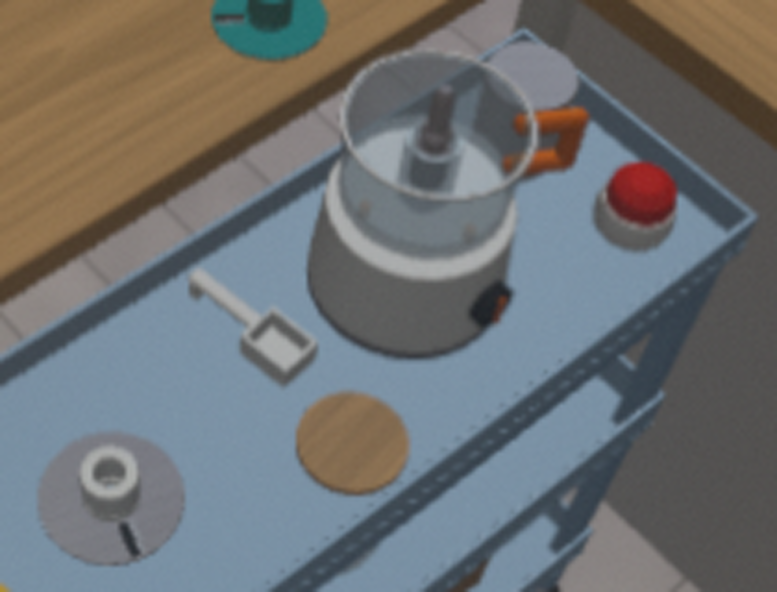

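The crop confirms it: the disc is the small grey plate with a white hub on the cart, top (168,290). The dial faces away from the robot. The bowl handle is at about top (142,170). Next I fit the poses.

```bash
cat > fit.py <<'E'
from h import *
from scipy.optimize import least_squares
np.set_printoptions(precision=4,suppress=True)
T=lambda l:[(y/3+110-.33,x/3+125-.33) for x,y in l]
S=lambda l:[(y/3.7+125-.36,x/3.7+215-.36) for x,y in l]
ct,cs=cal("top"),cal("scene")
Rz=lambda a:np.array([[np.cos(a),-np.sin(a),0],[np.sin(a),np.cos(a),0],[0,0,1]])
# cart: outer lip corners
def fc(p):
    q=np.array([[.13,.38,.035],[.13,-.38,.035],[-.13,-.38,.035],[-.13,.38,.035]])@Rz(p[3]).T+p[:3]
    return np.r_[(proj("top",q,ct)-T([(20,34),(706,47),(706,280),(11,268)])).ravel(),
                 (proj("scene",q[[0,3]],cs)-S([(756,214),(524,30)])).ravel()]
r=least_squares(fc,[.6,.1,0,0]);print("cart",r.x,np.abs(r.fun).max());zd=r.x[2]
def fp(p):
    a=np.radians([0,115,-115])
    P=np.c_[.045*np.cos(a),.045*np.sin(a),[.112]*3]
    P=np.r_[P,[[0,0,.22]],[[.088,0,.052]]]@Rz(p[3]).T+p[:3]
    return np.r_[(proj("top",P[:4],ct)-T([(229,113),(190,177),(271,174),(213,143)])).ravel(),
                 (proj("scene",P[3:],cs)-S([(446,90),(494,303)])).ravel(), (p[2]-zd)*500]
r=least_squares(fp,[.6,.2,zd,0]);pr=r.x;print("proc",pr);print(r.fun)
# handle: bar top end z=.112+.07, bar bottom
def fh(p):
    P=np.array([[.102,0,.182]])@Rz(p[0]).T+[pr[0],pr[1],pr[2]]
    return np.r_[(proj("top",P,ct)-T([(130,93)])).ravel(),(proj("scene",P,cs)-S([(578,114)])).ravel()]
r=least_squares(fh,[pr[3]+.8]);print("handle yaw",r.x,"rel",r.x-pr[3],r.fun)
print("handle mid",Rz(r.x[0])@[.102,0,.152]+pr[:3],"home",Rz(pr[3])@[.102,0,.14]+pr[:3])
# disc: hub top centre and plate
for z,a,b in ((.04,(506,160),(110,470)),(.004,(502,164),(112,498))):
    x=tri(ray("top",T([a])[0],ct),ray("scene",S([b])[0],cs));print("disc",x[0],x[0][2]-zd-z,atz("top",T([a])[0],zd+z,ct),atz("scene",S([b])[0],zd+z,cs))
K,D,R,t=cal("wrist");o=manip.get_obs();print("wristcam",-R.T@t-o['tcp_pos'],R[2])
E
python3 fit.py
```

```text
cart [ 0.5374  0.0335 -0.003  -0.0168] 0.7683092510844176
proc [ 0.5231  0.1679 -0.002   0.0649]
[ 0.5974 -0.838   0.668  -0.0103  0.015  -0.4454 -0.8439 -0.3421 -0.4826
 -1.636   1.9797  0.852   0.5082]
handle yaw [1.0099] rel [0.945] [-0.705  -0.3713 -0.1664 -0.7813]
handle mid [0.5773 0.2542 0.15  ] home [0.6249 0.1745 0.138 ]
disc [ 0.5328 -0.1236  0.0423] 0.005306519044260917 [ 0.5328 -0.1255  0.037 ] [ 0.5313 -0.1209  0.037 ]
disc [ 0.534  -0.1241  0.0026] 0.0016298892794436902 [ 0.5336 -0.1253  0.001 ] [ 0.5341 -0.1227  0.001 ]
wristcam [0.0758 0.0271 0.1657] [-0.2685 -0.0953 -0.9585]
```

>>> {"api": "send_rows", "payload": {"dp": [[0.1, 0.15, 0.1], [0.2, 0.3, 0.2], [0.3, 0.45, 0.3], [0.42, 0.6, 0.3], [0.55, 0.75, 0.3], [0.65, 0.9, 0.3], [0.7, 1, 0.3], [0.7, 1, 0.3]], "rotation": [[0, 0, 0], [0, 0, 0], [0, 0, 0], [0, 0, 0], [0, 0, 0], [0, 0, 0], [0, 0, 0], [0, 0, 0]], "hand": -0.3}}

```text
clock: 2.07
tcp_pos: [0.3643, -0.4055, 0.2791]
tcp_rot: [-0.002, 0.984, 0.177, 0.002]
contact_force: [0.0, 0.9, 0.2]
opening: 0.0445
gripper_force: 0.0
```

>>> {"api": "send_rows", "payload": {"dp": [[0.1, 0.2, 0], [0.2, 0.4, 0], [0.3, 0.6, 0], [0.4, 0.8, 0], [0.5, 1, 0], [0.5, 1, 0], [0.5, 1, 0], [0.5, 1, 0]], "rotation": [[0, 0, 0], [0, 0, 0.05], [0, 0, 0.1], [0, 0, 0.15], [0, 0, 0.2], [0, 0, 0.2], [0, 0, 0.2], [0, 0, 0.2]]}}

```text
clock: 2.73
tcp_pos: [0.4597, -0.2122, 0.2787]
tcp_rot: [0.0, 0.962, 0.274, -0.0]
contact_force: [0.8, -1.4, 0.5]
opening: 0.0326
gripper_force: 0.0
```

>>> {"api": "send_rows", "payload": {"dp": [[0.06, 0.2, 0], [0.12, 0.4, 0], [0.18, 0.6, 0], [0.24, 0.8, 0], [0.3, 1, 0], [0.3, 1, 0], [0.3, 1, 0], [0.3, 1, 0]], "rotation": [[0, 0, 0], [0, 0, 0.05], [0, 0, 0.1], [0, 0, 0.15], [0, 0, 0.2], [0, 0, 0.2], [0, 0, 0.2], [0, 0, 0.2]]}}

```text
clock: 3.4
tcp_pos: [0.5196, -0.015, 0.2783]
tcp_rot: [0.001, 0.929, 0.37, -0.001]
contact_force: [1.4, -1.2, -0.2]
opening: 0.0329
gripper_force: 0.0
```

>>> {"api": "send_rows", "payload": {"dp": [[0.05, 0.2, 0], [0.1, 0.4, 0], [0.15, 0.6, 0], [0.2, 0.8, 0], [0.25, 1, 0], [0.25, 1, 0], [0.25, 1, 0], [0.25, 1, 0]], "rotation": [[0, 0, 0], [0, 0, 0.05], [0, 0, 0.1], [0, 0, 0.15], [0, 0, 0.23], [0, 0, 0.23], [0, 0, 0.23], [0, 0, 0.23]]}}

```text
clock: 4.07
tcp_pos: [0.5706, 0.1844, 0.2781]
tcp_rot: [0.001, 0.878, 0.479, -0.001]
contact_force: [-0.2, -0.2, 0.7]
opening: 0.0327
gripper_force: 0.0
```

>>> {"api": "send_rows", "payload": {"dp": [[0.01, 0.1, 0], [0.02, 0.2, 0], [0.03, 0.3, 0], [0.03, 0.35, 0], [0.03, 0.35, 0], [0.03, 0.35, 0], [0.03, 0.35, 0], [0.03, 0.35, 0]], "rotation": [[0, 0, 0], [0, 0, 0], [0, 0, 0], [0, 0, 0], [0, 0, 0], [0, 0, 0], [0, 0, 0], [0, 0, 0]]}}

```text
clock: 4.73
tcp_pos: [0.5764, 0.2558, 0.2788]
tcp_rot: [0.001, 0.877, 0.48, -0.0]
contact_force: [-0.0, 0.5, -1.2]
opening: 0.0324
gripper_force: 0.0
```

```bash
python3 - <<'E'
from h import *
np.set_printoptions(precision=4,suppress=True)
o=manip.get_obs();c=cal("wrist");im=manip.camera("wrist")
t=np.array(o['tcp_pos']);print(t)
p=proj("wrist",[[.5773,.2542,.18],[t[0],t[1],t[2]],[t[0],t[1],.18],[.5231,.1679,.218]],c);print(p)
for x in manip.find_in("wrist","handle"):print(x,atz("wrist",x['point'],.165,c))
im=im[:,:,::-1].copy()
for (r,k),col in zip(p,[(0,255,0),(255,0,0),(0,0,255),(255,255,0)]):cv2.circle(im,(int(k),int(r)),4,col,1)
cv2.imwrite("pics/w0.png",im)
E
```

```text
[0.5764 0.2558 0.2788]
[[193.6078 261.1462]
 [244.6728 258.9857]
 [192.6925 259.1988]
 [325.4388 262.4553]]
{'point': [256.9, 259.6], 'conf': 0.92} [0.5399 0.1984 0.165 ]
```

View pics/w0.png

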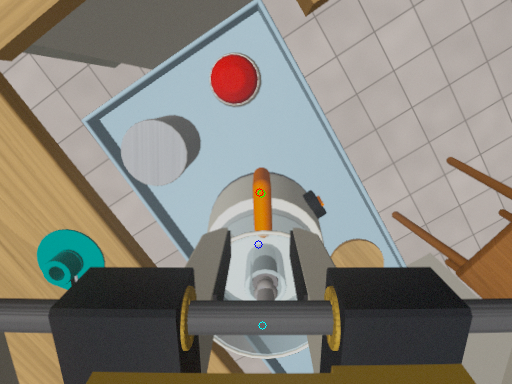

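The wrist view shows the handle bar end at about (182,261), within a couple of mm of the prediction and radially aligned with the tool. The dial is at (203,315). I'll lower astride the bar.

>>> {"api": "send_rows", "payload": {"dp": [[0, 0, -0.1], [0, 0, -0.2], [0, 0, -0.3], [0, 0, -0.4], [0, 0, -0.5], [0, 0, -0.6], [0, 0, -0.65], [0, 0, -0.65]], "rotation": [[0, 0, 0], [0, 0, 0], [0, 0, 0], [0, 0, 0], [0, 0, 0], [0, 0, 0], [0, 0, 0], [0, 0, 0]]}}

```text
clock: 5.5
tcp_pos: [0.5744, 0.2568, 0.1461]
tcp_rot: [0.0, 0.877, 0.481, -0.003]
contact_force: [-0.4, 0.5, -0.8]
opening: 0.0325
gripper_force: 0.0
```

```bash
python3 - <<'E'
import numpy as np
# arc waypoints about processor axis, radius .102, from 1.01 rad to home .065 (+ slack), units of 0.2 m / 60deg
c=np.array([.5231,.1679]);p=np.array([.5764,.2558]);r=.1025
for a in np.arange(1.0,-0.08,-.09):
    q=c+r*np.array([np.cos(a),np.sin(a)])
    print(round(a,2),np.round((q-p)/.2,3),round((a-1.01)/np.radians(60),3))
E
```

```text
1.0 [ 0.01  -0.008] -0.01
0.91 [ 0.048 -0.035] -0.095
0.82 [ 0.083 -0.065] -0.181
0.73 [ 0.115 -0.098] -0.267
0.64 [ 0.145 -0.133] -0.353
0.55 [ 0.17  -0.172] -0.439
0.46 [ 0.193 -0.212] -0.525
0.37 [ 0.211 -0.254] -0.611
0.28 [ 0.226 -0.298] -0.697
0.19 [ 0.237 -0.343] -0.783
0.1 [ 0.243 -0.388] -0.869
0.01 [ 0.246 -0.434] -0.955
-0.08 [ 0.244 -0.48 ] -1.041
```

>>> {"api": "send_rows", "payload": {"dp": [[0.01, -0.008, 0], [0.048, -0.035, 0], [0.083, -0.065, 0], [0.115, -0.098, 0], [0.145, -0.133, 0], [0.17, -0.172, 0], [0.193, -0.212, 0], [0.211, -0.254, 0]], "rotation": [[0, 0, -0.01], [0, 0, -0.095], [0, 0, -0.181], [0, 0, -0.267], [0, 0, -0.353], [0, 0, -0.439], [0, 0, -0.525], [0, 0, -0.611]], "hand": -0.55, "grip_force": 5}}

```text
clock: 6.17
tcp_pos: [0.6195, 0.2082, 0.1508]
tcp_rot: [-0.001, 0.984, 0.179, 0.002]
contact_force: [-0.2, 1.6, 0.4]
opening: 0.0208
gripper_force: 0.3
```

>>> {"api": "send_rows", "payload": {"dp": [[0.008, -0.022, 0], [0.015, -0.044, 0], [0.021, -0.066, 0], [0.026, -0.089, 0], [0.028, -0.1, 0], [0.03, -0.111, 0], [0.031, -0.123, 0], [0.032, -0.134, 0]], "rotation": [[0, 0, -0.043], [0, 0, -0.086], [0, 0, -0.129], [0, 0, -0.172], [0, 0, -0.193], [0, 0, -0.215], [0, 0, -0.236], [0, 0, -0.258]]}}

```text
clock: 6.83
tcp_pos: [0.6247, 0.181, 0.1493]
tcp_rot: [-0.0, 0.999, 0.047, 0.001]
contact_force: [0.6, 0.7, -0.3]
opening: 0.0204
gripper_force: 0.3
```

```bash
python3 - <<'E'
from h import *
np.set_printoptions(precision=4,suppress=True)
manip.camera("scene"); print(manip.find_in("scene","handle"),manip.find_in("scene","bowl"))
print(proj("scene",[[.6249,.1745,.138],[.6249,.1745,.150]]))
E
```

```text
[{'point': [163.7, 324.2], 'conf': 0.72}] [{'point': [162.1, 326.5], 'conf': 0.64}]
[[192.4402 359.4602]
 [189.6012 360.4077]]
```

>>> {"api": "send_rows", "payload": {"dp": [[0.0, -0.01, 0], [0.001, -0.02, 0], [0.001, -0.03, 0], [0.002, -0.04, 0], [0.002, -0.045, 0], [0.002, -0.05, 0], [0.002, -0.055, 0], [0.002, -0.06, 0]], "rotation": [[0, 0, -0.02], [0, 0, -0.04], [0, 0, -0.06], [0, 0, -0.07], [0, 0, -0.08], [0, 0, -0.09], [0, 0, -0.1], [0, 0, -0.11]]}}

```text
clock: 7.65
tcp_pos: [0.6246, 0.169, 0.1486]
tcp_rot: [-0.0, 1.0, -0.011, -0.0]
contact_force: [0.3, -0.3, 0.5]
opening: 0.0207
gripper_force: 0.2
```

```bash
python3 - <<'E'
from h import *
im=np.vstack([cv2.resize(manip.camera(n)[r0:r0+110,c0:c0+200,::-1],None,fx=2.7,fy=2.7,interpolation=2) for n,r0,c0 in (("scene",130,240),("wrist",120,150))])
cv2.imwrite("pics/a1.png",im); o=manip.get_obs();print(o['tcp_pos'],o['contact_force'])
E
```

```text
[0.62466769 0.168703   0.14861701] [-0.35235404 -0.51643834 -0.04446702]
```

View pics/a1.png

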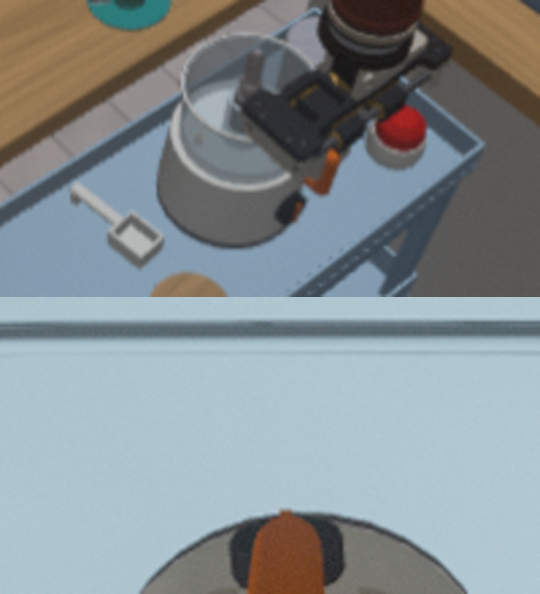

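The handle (wrist image, orange) sits centred over the dial; whether it dropped isn't clear yet. I'll push a bit further to feel for the pegs.

>>> {"api": "send_rows", "payload": {"dp": [[0, -0.005, 0], [0, -0.01, 0], [0, -0.015, 0], [0, -0.02, 0], [0, -0.025, 0], [0, -0.03, 0], [0, -0.035, 0], [0, -0.035, 0]], "rotation": [[0, 0, 0], [0, 0, 0], [0, 0, 0], [0, 0, 0], [0, 0, 0], [0, 0, 0], [0, 0, 0], [0, 0, 0]]}}

```text
clock: 8.42
tcp_pos: [0.6244, 0.1663, 0.1487]
tcp_rot: [-0.003, 1.0, -0.009, 0.0]
contact_force: [1.3, 6.8, -1.9]
opening: 0.0215
gripper_force: 3.5
```

>>> {"api": "send_rows", "payload": {"dp": [[0, 0.04, 0], [0, 0.04, 0], [0, 0.04, 0.1], [0, 0.04, 0.25], [0, 0.04, 0.4], [0, 0.04, 0.55], [0, 0.04, 0.7], [0, 0.04, 0.7]], "rotation": [[0, 0, 0], [0, 0, 0], [0, 0, 0], [0, 0, 0], [0, 0, 0], [0, 0, 0], [0, 0, 0], [0, 0, 0]], "hand": -0.2}}

```text
clock: 9.08
tcp_pos: [0.6283, 0.1687, 0.2962]
tcp_rot: [-0.001, 1.0, -0.011, 0.007]
contact_force: [0.2, 0.2, 1.6]
opening: 0.0369
gripper_force: 0.0
```

>>> {"api": "send_rows", "payload": {"dp": [[-0.05, -0.2, 0], [-0.1, -0.4, 0], [-0.15, -0.6, 0], [-0.2, -0.8, 0], [-0.25, -1, 0], [-0.25, -1, 0], [-0.25, -1, 0], [-0.25, -1, 0]], "rotation": [[0, 0, 0], [0, 0, 0], [0, 0, 0], [0, 0, 0], [0, 0, 0], [0, 0, 0], [0, 0, 0], [0, 0, 0]], "hand": 0.5}}

```text
clock: 9.75
tcp_pos: [0.5746, -0.0307, 0.2886]
tcp_rot: [-0.0, 1.0, -0.011, -0.0]
contact_force: [-0.1, 0.7, 0.2]
opening: 0.0696
gripper_force: 0.0
```

>>> {"api": "send_rows", "payload": {"dp": [[-0.05, -0.15, 0], [-0.1, -0.3, 0], [-0.15, -0.4, 0], [-0.2, -0.46, 0], [-0.2, -0.46, 0], [-0.2, -0.46, 0], [-0.2, -0.46, 0], [-0.2, -0.46, 0]], "rotation": [[0, 0, 0], [0, 0, 0], [0, 0, 0], [0, 0, 0], [0, 0, 0], [0, 0, 0], [0, 0, 0], [0, 0, 0]]}}

```text
clock: 10.42
tcp_pos: [0.5358, -0.1197, 0.2885]
tcp_rot: [-0.001, 1.0, -0.008, 0.0]
contact_force: [0.2, 0.8, 0.3]
opening: 0.0694
gripper_force: 0.0
```

```bash
python3 - <<'E'
from h import *
np.set_printoptions(precision=4,suppress=True)
o=manip.get_obs();c=cal("wrist");w=manip.camera("wrist");s=manip.camera("scene")
print(o['tcp_pos'])
print([(x['point'],x['conf'],atz("wrist",x['point'],.0,c)) for x in manip.find_in("wrist","disc")])
p=proj("wrist",[[.5325,-.1245,.038],[*o['tcp_pos'][:2],.038]],c);print(p)
a=cv2.resize(s[130:240,250:400,::-1],(540,396),interpolation=2)
print("home handle top exp",(proj("scene",[[.6249,.1745,.168]])-[130,250])*3.6,"if up",(proj("scene",[[.6249,.1745,.180]])-[130,250])*3.6)
cv2.imwrite("pics/s2.png",a);cv2.imwrite("pics/w2.png",w[:,:,::-1])
E
```

```text
[ 0.5358 -0.1197  0.2885]
[([152.8, 259.4], 0.91, array([ 0.5366, -0.1179,  0.    ])), ([354.3, 349.0], 0.88, array([ 0.1869, -0.265 ,  0.    ]))]
[[160.9703 264.4565]
 [158.5114 260.6665]]
home handle top exp [[198.8627 402.698 ]] if up [[188.1397 406.2627]]
```

View pics/s2.png

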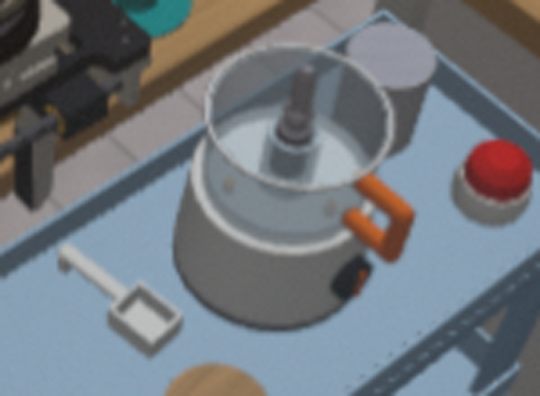

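View pics/w2.png

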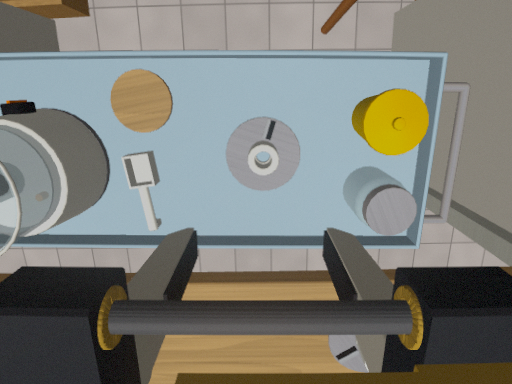

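Scene crop: the rim is low, and the handle bar top at (400,207) matches the dropped prediction (403,199). Wrist view: the hub is at (157,263) and the plate centre at (153,263).

```bash
python3 - <<'E'
from h import *
np.set_printoptions(precision=4,suppress=True)
c=cal("wrist")
print(atz("wrist",(157.5,263),.038,c),atz("wrist",(153.5,263.5),.001,c))
cs=cal("scene");a=np.linspace(0,2*np.pi,60)
for z in (.173,.185):
    q=(proj("scene",np.c_[.5231+.065*np.cos(a),.1679+.065*np.sin(a),0*a+z],cs)-[130,250])*3.6
    print(z,q.min(0),q.max(0))
E
```

```text
[ 0.5365 -0.1241  0.038 ] [ 0.5351 -0.1251  0.001 ]
0.173 [ 42.1005 199.8356] [182.2835 383.5721]
0.185 [ 30.7825 201.3515] [171.3822 386.7987]
```

>>> {"api": "send_rows", "payload": {"dp": [[0, -0.01, -0.1], [0, -0.02, -0.2], [0, -0.02, -0.35], [0, -0.02, -0.5], [0, -0.02, -0.65], [0, -0.02, -0.8], [0, -0.02, -0.85], [0, -0.02, -0.85]], "rotation": [[0, 0, 0], [0, 0, 0], [0, 0, 0], [0, 0, 0], [0, 0, 0], [0, 0, 0], [0, 0, 0], [0, 0, 0]]}}

```text
clock: 11.23
tcp_pos: [0.533, -0.1254, 0.1161]
tcp_rot: [-0.001, 1.0, -0.01, -0.003]
contact_force: [-0.1, -0.1, 1.0]
opening: 0.0701
gripper_force: 0.0
```

```bash
python3 - <<'E'
from h import *
np.set_printoptions(precision=4,suppress=True)
o=manip.get_obs();c=cal("wrist");w=manip.camera("wrist")
print(o['tcp_pos'],proj("wrist",[[*o['tcp_pos'][:2],.038]],c))
hsv=cv2.cvtColor(w,cv2.COLOR_RGB2HSV)
m=((hsv[:,:,2]>195)&(hsv[:,:,1]<25)).astype(np.uint8)
n,l,st,ce=cv2.connectedComponentsWithStats(m)
for i in range(1,n):
    if st[i,4]>150:print(st[i],ce[i],atz("wrist",(st[i,1]+st[i,3]/2,st[i,0]+st[i,2]/2),.038,c))
cv2.imwrite("pics/w3.png",w[:,:,::-1])
E
```

```text
[ 0.533  -0.1254  0.1161] [[199.9598 260.7188]]
```

View pics/w3.png

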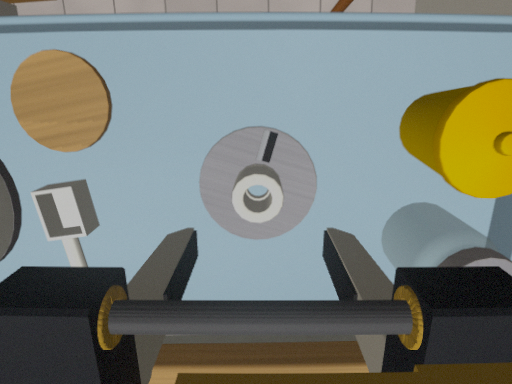

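Hub top at about (197,258), within 3 mm of the tool axis. I'll descend and grasp.

>>> {"api": "send_rows", "payload": {"dp": [[0.01, 0.01, -0.1], [0.01, 0.01, -0.2], [0.01, 0.01, -0.3], [0.01, 0.01, -0.4], [0.01, 0.01, -0.48], [0.01, 0.01, -0.53], [0.01, 0.01, -0.53], [0.01, 0.01, -0.53]], "rotation": [[0, 0, 0], [0, 0, 0], [0, 0, 0], [0, 0, 0], [0, 0, 0], [0, 0, 0], [0, 0, 0], [0, 0, 0]]}}

```text
clock: 11.95
tcp_pos: [0.538, -0.1245, 0.0138]
tcp_rot: [0.0, 1.0, -0.01, 0.001]
contact_force: [0.1, -0.2, 0.8]
opening: 0.0695
gripper_force: 0.0
```

>>> {"api": "send_rows", "payload": {"dp": [[0, 0, 0], [0, 0, 0], [0, 0, 0], [0, 0, 0], [0, 0, 0], [0, 0, 0], [0, 0, 0], [0, 0, 0]], "rotation": [[0, 0, 0], [0, 0, 0], [0, 0, 0], [0, 0, 0], [0, 0, 0], [0, 0, 0], [0, 0, 0], [0, 0, 0]], "hand": -0.9, "grip_force": 35}}

```text
clock: 12.62
tcp_pos: [0.537, -0.1242, 0.0131]
tcp_rot: [-0.0, 1.0, -0.01, 0.0]
contact_force: [-0.3, 0.3, 4.7]
opening: 0.0396
gripper_force: 34.9
```

>>> {"api": "send_rows", "payload": {"dp": [[0, 0, 0.1], [0, 0, 0.25], [0, 0, 0.4], [0, 0, 0.55], [0, 0, 0.7], [0, 0, 0.85], [0, 0, 1], [0, 0, 1]], "rotation": [[0, 0, 0], [0, 0, 0], [0, 0, 0], [0, 0, 0], [0, 0, 0], [0, 0, 0], [0, 0, 0], [0, 0, 0]]}}

```text
clock: 13.28
tcp_pos: [0.5401, -0.1252, 0.2182]
tcp_rot: [0.001, 1.0, -0.011, 0.006]
contact_force: [1.1, -0.2, -1.2]
opening: 0.0398
gripper_force: 34.9
```

>>> {"api": "send_rows", "payload": {"dp": [[0, 0.1, 0.1], [0, 0.25, 0.2], [0, 0.4, 0.3], [0, 0.55, 0.35], [0, 0.7, 0.35], [0, 0.85, 0.35], [-0.02, 0.95, 0.35], [-0.04, 1, 0.35]], "rotation": [[0, 0, 0], [0, 0, 0], [0, 0, 0], [0, 0, 0], [0, 0, 0], [0, 0, 0], [0, 0, 0], [0, 0, 0]]}}

```text
clock: 13.95
tcp_pos: [0.5274, 0.0797, 0.281]
tcp_rot: [-0.001, 1.0, -0.008, -0.002]
contact_force: [-0.8, -0.2, -1.3]
opening: 0.0401
gripper_force: 34.9
```

>>> {"api": "send_rows", "payload": {"dp": [[0, 0, 0], [0, 0, 0], [0, 0, 0], [0, 0, 0], [0, 0, 0], [0, 0, 0], [0, 0, 0], [0, 0, 0]], "rotation": [[0, 0, 0], [0, 0, 0], [0, 0, 0], [0, 0, 0], [0, 0, 0], [0, 0, 0], [0, 0, 0], [0, 0, 0]]}}

```text
clock: 14.62
tcp_pos: [0.5288, 0.0753, 0.2827]
tcp_rot: [-0.0, 1.0, -0.011, 0.0]
contact_force: [0.6, -0.2, -1.2]
opening: 0.0397
gripper_force: 34.9
```

```bash
python3 - <<'E'
from h import *
np.set_printoptions(precision=4,suppress=True)
o=manip.get_obs();c=cal("wrist");w=manip.camera("wrist")
t=o['tcp_pos'];print(t,o['tcp_rot'],o['opening'])
print(proj("wrist",[[t[0],t[1],t[2]+.025],[.5231,.1679,.218]],c))
np.savez("c4.npz",K=c[0],D=c[1],R=c[2],t=c[3],tcp=t);cv2.imwrite("pics/w4.png",w[:,:,::-1])
E
```

```text
[0.5288 0.0753 0.2827] [-0.      0.9999 -0.0106  0.0001] 0.03972961690973313
[[267.7694 260.9084]
 [215.9237 137.6762]]
```

View pics/w4.png

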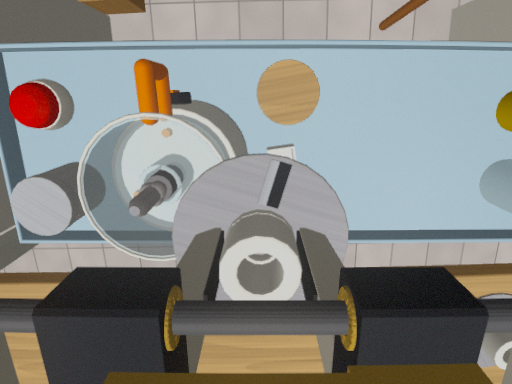

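The wrist image shows the post tip at about (209,136) (predicted (216,138)). The hub top centre is near (268,260), on the tool axis, and the disc is level. I've used my ten views, so the tip gets measured numerically.

```bash
python3 - <<'E'
from h import *
np.set_printoptions(precision=4,suppress=True,linewidth=250)
g=cv2.imread("pics/w4.png",0)
print("cols 120..184");
for r in range(178,222,2):print(r,g[r,120:186:2])
z=np.load("c4.npz");c=(z['K'],z['D'],z['R'],z['t'])
a=np.radians([0,90,180,270])
for zz,rr in ((.218,.008),(.218,.005),(.208,.008),(.172,.008)):
    print(zz,rr,proj("wrist",np.c_[.5231+rr*np.cos(a),.1679+rr*np.sin(a),0*a+zz],c).tolist())
im=cv2.imread("pics/w4.png").astype(int)
print("hub");
for r in range(228,304,4):print(r,g[r,210:312:4])
print(proj("wrist",[[z['tcp'][0]+.0205*np.cos(t),z['tcp'][1]+.0205*np.sin(t),z['tcp'][2]+.025] for t in a],c))
E
```

```text
cols 120..184
178 [156 162 205 204 205 205 205 205 206 205 201 199 190 155 136 129 130 131 126 130 129 128 125  92  67  67  68 125 189 179 121  95 142]
180 [156 157 202 206 205 205 206 205 206 204 203 199 161 139 129 129 130 126 112 112 123 130 132 129 105  70  70  73 169 182 147 102 151]
182 [157 157 195 204 205 204 203 205 205 205 203 199 153 123 107 101 103  91  93  91  87 102 126 128 129  83  67  67 152 185 169 133 151]
184 [154 156 174 205 205 205 205 205 205 203 202 168 108 101 102 102 110 106 106 102  99  88  91 129 131 117  67  69  94 188 179 154 150]
186 [158 158 154 203 203 204 206 204 205 204 200 119 129 122 106  91 115 124 123 117 112 101  87 113 129 129  72  68  77 184 162 153 150]
188 [155 157 157 175 205 204 205 205 204 205 163 141 125  96  90  88  90  87 126 131 119 107  97 102 130 127  83  69  88 166 182 161 153]
190 [154 157 157 157 204 205 205 206 189 162 149 121  84  89  90  89  89  85  88 130 129 116  98 106 130 128  86  70 139 175 199 153 163]
192 [144 155 157 157 169 207 204 197 176 169 105  85  88  86  86  84  87  86  86  98 136 120 101 110 129 130  81 126 164
[... 4145 characters left out ...]
 108 109 110 111 108 108 116 128 176 207 207 208 207  49  46  43]
284 [ 39  39 105 198 207 207 207 202 111 109 109 109 110 110 108 110 115 132 206 207 208 208 204  80  42  41]
288 [ 34  39 147 158 206 207 207 207 200 111 111 113 113 110 108 110 125 206 208 207 208 207 167 123  45  43]
292 [ 37  37 162 163 203 206 208 207 206 202 163 115 111 114 115 163 208 208 208 208 208 191 163 165  44  43]
296 [ 35  38 161 162 162 202 207 207 206 208 207 205 203 206 206 208 207 207 207 208 206 165 164 161  47  42]
300 [ 42  40 105 105 104 103 136 134 135 136 134 134 136 135 136 136 136 137 134 133 105 105 104 104  51  42]
[[228.3531 259.9493]
 [268.5701 218.3475]
 [304.1836 261.7952]
 [266.8847 303.5472]]
```

>>> {"api": "send_rows", "payload": {"dp": [[-0.05, 0.06, 0], [-0.1, 0.12, 0], [-0.15, 0.18, 0], [-0.2, 0.25, 0], [-0.3, 0.35, 0], [-0.4, 0.47, 0], [-0.4, 0.47, 0], [-0.4, 0.47, 0]], "rotation": [[0, 0, 0], [0, 0, 0], [0, 0, 0], [0, 0, 0], [0, 0, 0], [0, 0, 0], [0, 0, 0], [0, 0, 0]]}}

```text
clock: 15.33
tcp_pos: [0.4477, 0.1715, 0.283]
tcp_rot: [-0.0, 1.0, -0.008, 0.0]
contact_force: [0.6, -0.6, -1.9]
opening: 0.0396
gripper_force: 34.9
```

>>> {"api": "send_rows", "payload": {"dp": [[0, 0, 0], [0, 0, 0], [0, 0, 0], [0, 0, 0], [0, 0, 0], [0, 0, 0], [0, 0, 0], [0, 0, 0]], "rotation": [[0, 0, 0], [0, 0, 0], [0, 0, 0], [0, 0, 0], [0, 0, 0], [0, 0, 0], [0, 0, 0], [0, 0, 0]]}}

```text
clock: 16.0
tcp_pos: [0.4488, 0.1696, 0.2826]
tcp_rot: [-0.0, 1.0, -0.01, 0.0]
contact_force: [-0.9, -0.1, -0.9]
opening: 0.0401
gripper_force: 34.9
```

```bash
python3 - <<'E'
from h import *
np.set_printoptions(precision=4,suppress=True,linewidth=250)
o=manip.get_obs();c=cal("wrist");w=manip.camera("wrist")
t=o['tcp_pos'];K,D,R,tt=c;print(t,o['tcp_rot'],-R.T@tt,K[0,0])
np.savez("c5.npz",K=K,D=D,R=R,t=tt,tcp=t);cv2.imwrite("pics/w5.png",w[:,:,::-1])
p=proj("wrist",[[.527,.170,.218],[.527,.170,.172],[.527,.17,.155]],c);print(p)
g=cv2.cvtColor(w,cv2.COLOR_RGB2GRAY);r,k=np.round(p[0]).astype(int)
print("cols from",k-40)
for i in range(max(r-36,0),r+37,3):print(i,g[i,k-40:k+41:3])
for th in("spindle","peg","bowl"):print(th,manip.find_in("wrist",th))
E
```

```text
[0.4488 0.1696 0.2826] [-0.      0.9999 -0.0104  0.    ] [0.5292 0.1682 0.4483] 328.74672307954154
[[ 96.748  257.5601]
 [ 96.1732 257.9821]
 [ 96.0063 258.1046]]
cols from 218
61 [204 204 205 205 205 205 204 203 204 205 204 204 204 204 204 204 203 204 205 205 205 204 205 205 205 204 203]
64 [206 205 205 205 206 203 202 205 203 205 205 204 204 204 205 205 204 204 204 205 205 204 204 205 204 205 203]
67 [206 204 203 204 203 205 205 203 205 205 204 205 203 204 203 205 205 204 206 205 205 207 205 204 205 204 205]
70 [204 203 204 205 205 204 204 205 205 205 204 194 195 199 201 199 198 191 203 205 205 205 204 203 206 205 205]
73 [204 204 204 204 204 204 207 204 205 205 196 202 203 201 198 202 204 201 197 198 205 204 204 204 206 204 205]
76 [204 205 204 203 206 204 205 205 193 200 203 189 163 165 170 170 172 197 203 200 195 206 206 205 204 204 204]
79 [204 205 205 205 204 205 203 203 200 201 167 157 199 194 192 201 197 174 176 204 197 203 205 205 204 203 205]
82 [203 204 204 205 204 206 204 198 201 181 159 130 125 125 123 112 125 202 176 190 203 192 205 204 205 206 204]
85 [203 202 204 203
[... 1353 characters left out ...]
184 199 205 204 204 203 204 205 203 203 204 204 204 204 203 203 204 204 205 205 204 204 204 206 204 204]
124 [203 203 203 203 204 204 204 203 203 204 204 204 203 203 203 203 203 204 205 204 204 203 206 205 206 204 204]
127 [203 202 204 203 204 203 203 203 204 204 203 204 203 205 203 204 204 204 206 204 205 205 203 204 204 205 205]
130 [203 204 203 204 203 203 204 203 201 204 203 203 204 203 203 204 204 205 205 204 204 206 205 205 204 205 203]
133 [159 203 203 203 204 202 203 202 202 203 202 203 205 203 203 204 203 204 204 205 205 204 205 204 205 205 205]
spindle [{'point': [94.5, 257.9], 'conf': 0.63}]
peg [{'point': [93.8, 255.1], 'conf': 0.94}]
bowl [{'point': [79.1, 262.3], 'conf': 0.94}]
```

The tip face at (96,258.5) gives a post position of (0.5277, 0.1693), with almost no parallax. The disc centre is 2.6 mm behind the TCP, so the TCP target is (0.530, 0.169).

>>> {"api": "send_rows", "payload": {"dp": [[0.06, 0, 0], [0.12, 0, 0], [0.18, 0, 0], [0.24, 0, 0], [0.32, 0, 0], [0.4, 0, 0], [0.4, 0, 0], [0.4, 0, 0]], "rotation": [[0, 0, 0], [0, 0, 0], [0, 0, 0], [0, 0, 0], [0, 0, 0], [0, 0, 0], [0, 0, 0], [0, 0, 0]]}}

```text
clock: 16.87
tcp_pos: [0.5287, 0.1695, 0.2821]
tcp_rot: [0.0, 1.0, -0.011, -0.001]
contact_force: [0.3, -0.3, -1.3]
opening: 0.0399
gripper_force: 34.9
```

>>> {"api": "send_rows", "payload": {"dp": [[0.005, 0, -0.05], [0.005, 0, -0.1], [0.005, 0, -0.15], [0.005, 0, -0.18], [0.005, 0, -0.2], [0.005, 0, -0.2], [0.005, 0, -0.2], [0.005, 0, -0.2]], "rotation": [[0, 0, 0], [0, 0, 0], [0, 0, 0], [0, 0, 0], [0, 0, 0], [0, 0, 0], [0, 0, 0], [0, 0, 0]]}}

```text
clock: 17.53
tcp_pos: [0.53, 0.1698, 0.243]
tcp_rot: [-0.0, 1.0, -0.01, 0.0]
contact_force: [0.9, 0.5, -2.3]
opening: 0.0399
gripper_force: 34.9
```

>>> {"api": "send_rows", "payload": {"dp": [[0, 0, -0.015], [0, 0, -0.03], [0, 0, -0.045], [0, 0, -0.06], [0, 0, -0.075], [0, 0, -0.09], [0, 0, -0.1], [0, 0, -0.1]], "rotation": [[0, 0, 0], [0, 0, 0], [0, 0, 0], [0, 0, 0], [0, 0, 0], [0, 0, 0], [0, 0, 0], [0, 0, 0]]}}

```text
clock: 18.2
tcp_pos: [0.5294, 0.1696, 0.222]
tcp_rot: [0.0, 1.0, -0.01, -0.001]
contact_force: [-0.5, 0.6, -1.3]
opening: 0.0395
gripper_force: 34.9
```

>>> {"api": "send_rows", "payload": {"dp": [[0, 0, -0.015], [0, 0, -0.03], [0, 0, -0.045], [0, 0, -0.06], [0, 0, -0.075], [0, 0, -0.09], [0, 0, -0.1], [0, 0, -0.1]], "rotation": [[0, 0, 0], [0, 0, 0], [0, 0, 0], [0, 0, 0], [0, 0, 0], [0, 0, 0], [0, 0, 0], [0, 0, 0]]}}

```text
clock: 18.87
tcp_pos: [0.5294, 0.1696, 0.202]
tcp_rot: [0.0, 1.0, -0.01, -0.001]
contact_force: [0.5, -0.7, -1.5]
opening: 0.0398
gripper_force: 34.9
```

>>> {"api": "send_rows", "payload": {"dp": [[0, 0, -0.01], [0, 0, -0.02], [0, 0, -0.03], [0, 0, -0.04], [0, 0, -0.05], [0, 0, -0.06], [0, 0, -0.07], [0, 0, -0.07]], "rotation": [[0, 0, 0], [0, 0, 0], [0, 0, 0], [0, 0, 0], [0, 0, 0], [0, 0, 0], [0, 0, 0], [0, 0, 0]]}}

```text
clock: 19.53
tcp_pos: [0.5309, 0.1694, 0.19]
tcp_rot: [-0.0, 1.0, -0.011, 0.002]
contact_force: [-0.0, -0.8, 4.1]
opening: 0.0398
gripper_force: 34.9
```

The disc has stopped on the spring balls (rising force at the expected height). I'll press it through.

>>> {"api": "send_rows", "payload": {"dp": [[0, 0, -0.015], [0, 0, -0.03], [0, 0, -0.045], [0, 0, -0.06], [0, 0, -0.07], [0, 0, -0.08], [0, 0, -0.085], [0, 0, -0.085]], "rotation": [[0, 0, 0], [0, 0, 0], [0, 0, 0], [0, 0, 0], [0, 0, 0], [0, 0, 0], [0, 0, 0], [0, 0, 0]]}}

```text
clock: 20.2
tcp_pos: [0.5299, 0.1694, 0.173]
tcp_rot: [0.0, 1.0, -0.01, 0.0]
contact_force: [-1.5, -3.2, 8.3]
opening: 0.0399
gripper_force: 34.9
```

>>> {"api": "send_rows", "payload": {"dp": [[0, 0, -0.01], [0, 0, -0.02], [0, 0, -0.025], [0, 0, -0.03], [0, 0, -0.03], [0, 0, -0.03], [0, 0, -0.03], [0, 0, -0.03]], "rotation": [[0, 0, 0], [0, 0, 0], [0, 0, 0], [0, 0, 0], [0, 0, 0], [0, 0, 0], [0, 0, 0], [0, 0, 0]]}}

```text
clock: 20.87
tcp_pos: [0.5302, 0.1694, 0.1728]
tcp_rot: [-0.0, 1.0, -0.01, 0.002]
contact_force: [-10.6, -5.0, 37.7]
opening: 0.0395
gripper_force: 34.9
```

Solid at z 0.1728, 17–19 mm below the ball stop, so it's home. I'll unload, open slightly, and rise.

>>> {"api": "send_rows", "payload": {"dp": [[0, 0, 0.02], [0, 0, 0.035], [0, 0, 0.035], [0, 0, 0.035], [0, 0, 0.035], [0, 0, 0.035], [0, 0, 0.035], [0, 0, 0.035]], "rotation": [[0, 0, 0], [0, 0, 0], [0, 0, 0], [0, 0, 0], [0, 0, 0], [0, 0, 0], [0, 0, 0], [0, 0, 0]]}}

```text
clock: 21.53
tcp_pos: [0.53, 0.1695, 0.173]
tcp_rot: [0.0, 1.0, -0.01, 0.0]
contact_force: [-0.3, -1.9, 7.1]
opening: 0.04
gripper_force: 34.9
```

>>> {"api": "send_rows", "payload": {"dp": [[0, 0, 0], [0, 0, 0], [0, 0, 0], [0, 0, 0], [0, 0, 0], [0, 0, 0], [0, 0, 0], [0, 0, 0]], "rotation": [[0, 0, 0], [0, 0, 0], [0, 0, 0], [0, 0, 0], [0, 0, 0], [0, 0, 0], [0, 0, 0], [0, 0, 0]], "hand": 0.25}}

```text
clock: 22.2
tcp_pos: [0.5297, 0.1698, 0.1726]
tcp_rot: [-0.0, 1.0, -0.01, -0.0]
contact_force: [-0.7, -0.3, 0.4]
opening: 0.058
gripper_force: 0.0
```

>>> {"api": "send_rows", "payload": {"dp": [[0, 0, 0.03], [0, 0, 0.08], [0, 0, 0.15], [0, 0, 0.25], [0, 0, 0.35], [0, 0, 0.45], [0, 0, 0.55], [0, 0, 0.55]], "rotation": [[0, 0, 0], [0, 0, 0], [0, 0, 0], [0, 0, 0], [0, 0, 0], [0, 0, 0], [0, 0, 0], [0, 0, 0]]}}

```text
clock: 22.87
tcp_pos: [0.5322, 0.1707, 0.2881]
tcp_rot: [-0.002, 1.0, -0.01, 0.005]
contact_force: [-0.5, 0.3, 0.9]
opening: 0.0579
gripper_force: 0.0
```

>>> {"api": "send_rows", "payload": {"dp": [[-0.1, 0, 0], [-0.2, 0, 0], [-0.3, 0, 0], [-0.4, 0, 0], [-0.4, 0, 0], [-0.4, 0, 0], [-0.4, 0, 0], [-0.4, 0, 0]], "rotation": [[0, 0, 0], [0, 0, 0], [0, 0, 0], [0, 0, 0], [0, 0, 0], [0, 0, 0], [0, 0, 0], [0, 0, 0]]}}

```text
clock: 23.53
tcp_pos: [0.4508, 0.1695, 0.2827]
tcp_rot: [-0.0, 1.0, -0.011, 0.0]
contact_force: [0.1, -0.5, -0.5]
opening: 0.058
gripper_force: 0.0
```

```bash
python3 - <<'E'
from h import *
np.set_printoptions(precision=4,suppress=True,linewidth=250)
o=manip.get_obs();c=cal("wrist");w=manip.camera("wrist");t=o['tcp_pos'];print(t)
g=cv2.cvtColor(w,cv2.COLOR_RGB2GRAY);cv2.imwrite("pics/w6.png",w[:,:,::-1])
print([ (x['point'],x['conf']) for x in manip.find_in("wrist","disc")],[ (x['point'],x['conf']) for x in manip.find_in("wrist","handle")])
a=np.linspace(0,2*np.pi,80)
def ext(r,z):
    q=proj("wrist",np.c_[.5277+r*np.cos(a),.1693+r*np.sin(a),0*a+z],c);return q.min(0),q.max(0)
print("hub home/hi",ext(.0205,.198),ext(.0205,.217));print("plate home/hi",ext(.052,.162),ext(.052,.181));print("rim",ext(.065,.173))
r,k=np.round(proj("wrist",[[.5277,.1693,.198]],c)[0]).astype(int);print(r,k)
print("row",r,"cols",k-80);print(g[r,k-80:k+81:2]);
print("row -25",g[r-25,k-80:k+81:2])
print("col",k,"rows 0..");print(g[0:200:2,k])
E
```

```text
[0.4508 0.1695 0.2827]
[([87.0, 255.8], 0.81), ([283.9, 208.5], 0.75), ([27.6, 368.1], 0.35)] [([31.5, 272.6], 0.57)]
hub home/hi (array([ 68.9904, 230.6968]), array([126.6346, 286.4602])) (array([ 66.9311, 228.2889]), array([129.2724, 288.6113]))
plate home/hi (array([ 30.7173, 196.9106]), array([158.7841, 320.6276])) (array([ 26.0371, 192.438 ]), array([163.1613, 324.9188]))
rim (array([  9.5243, 178.3368]), array([176.0768, 339.155 ]))
98 259
row 98 cols 179
[184 190 160 133 131 132 133 141 143 154 160 163 163 161 162 162 161 163 161 163 161 162 162 164 163 165 193 207 208 206 207 203 133 144 140 117 128 155 162 159 157 159 159 115  95  87 139 183 206 208 207 208 205 168 165 163 163 163 164 165 166 165
 165 166 168 166 165 163 164 163 151 164 162 163 154 152 154 155 154 190 175]
row -25 [206 181 188 163 133 133 133 131 141 143 142 160 166 165 164 163 163 162 163 163 163 164 160 163 165 162 161 158 158 159 158 162 159 151 167 199 204 204 207 207 206 205 205 203 194 159 161 164 165 163 163 163 162 159 156 158 159 160 162 161 164 163
 163 162 163 163 164 164 138 175 169 166 158 157 159 158 160 156 163 195 205]
col 259 rows 0..
[128 124 199 206 183 184 136 133 128 123 110 102 135 139 126 118 138 161 160 165 163 157 162 161 157 159 159 157 161 166 166 170 170 172 172 163 203 206 206 207 207 207 154 173  87  93 108 158 156 157 159 157 155 132 126 136 131 113 204 208 205 207
 206 200 163 164 165 161 164 165 164 161 163 162 163 163 164 167 162 161 144 144 134 132 134 131 189 166 206 125  93  96 132 184 181 173 166 176 175 176]
```

The plate extent (columns 198–320) matches home (197–321) rather than the 19 mm high case (192–325), and hub and post are concentric. The hand is clear, so I'm handing in.

```bash
python3 -c "
from bench import manip
print(manip.finish_job())"
```

```text
the job is handed in; nothing more can be done
None
```

I handed the job in at about 24 s of the 61 s allowed; no verdict came back. By my own measurements the bowl is down over its pegs with the handle above the dial, the slicing disc is pressed home on the post and level, and the hand is clear. I did not measure the other things on the tier again at the end.

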